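Check a heat sink's length in the bench gauge

TASK

Take the bare aluminium heat sink out of its rack, where only its two ends can be gripped, and stand it down on the bench to change your grip to its long sides. Without dropping it (free fall over about 8 mm), set it fully down over the two brass pegs of the length gauge and let go, then slide the gauge's carriage (blue tab) until both jaws touch the heat sink and the spring anvil registers 3 to 8 N, yellow pointers in the green bands, and leave it so. Never squeeze it with over 20 N, and leave the other things alone.

Things in the scene. Friction and masses are not known exactly. Their poses are not given: they have to be found in the camera images.
- heat_sink: bare aluminium finned heat sink, 40 (x) by 66 (y, length, along the fins) by 36 mm high, 200 g; origin at the centre of its underside, z up; same after a half turn. Two blind slots in the underside at y = +17 and -17 mm, each 12 mm wide (x), 22 mm long (y), 10.5 mm deep. Starts in either pocket of the rack. Its fins may be gripped like a solid block
- black_sink: heat sink of the same shape and size in black, in the other pocket of the rack; to be left there. Origin at the centre of its underside
- rack: orange rack fixed to the bench, 60 (x) by 103 (y) by 44 mm high; origin at the centre of its underside. Floor 8 mm thick; pockets 44 mm wide at y = +24.5 and -24.5 mm between 5 mm walls as high as the heat sinks, whose long sides cannot be gripped there. Open at both x ends, where the heat sinks stick out 3 mm; a heat sink's y axis lies along the rack's x axis
- seat (a point): seat of the length gauge: point on top of its base plate, 16 mm above the bench, midway between two brass pegs at y = +17 and -17 mm (8 mm thick, 8 mm high, chamfered). y runs along the slide from the fixed jaw to the carriage, z up. A seated heat sink has its y axis along this one (either way round), lies on the plate and can slide 6 mm either way in y, 2 mm in x
- fixed_jaw: fixed steel jaw of the gauge, 34 mm wide (x), 14 mm thick, 30 mm high from the base plate; origin at the foot of its measuring face, at y = -37 mm in the seat's frame, looking along +y. With the heat sink centred on the pegs only 4 mm remain between them: fingers do not fit there
- anvil_face: moving steel jaw (spring anvil) on the carriage, 34 mm wide, 10 mm thick, 30 mm high from the base plate; origin at the foot of its measuring face, which looks at the fixed jaw (-y of the seat)
- tab (a point): centre of the top of the blue upright tab on the black carriage, by which it is slid: tab 12 mm thick along the slide (y), 26 mm wide (x), its top 85 mm above the bench, free for 50 mm down to the carriage. It stands 47 mm behind the anvil's measuring face (anvil not pressed). Same axes as the seat
- carriage (a joint): travel of the carriage towards the fixed jaw, m: 0 is wide open with 104 mm between the jaws, 0.060 the most; the opening between the jaws is 104 mm less this value, plus the anvil's value. It has about 10 N of friction and stays where it is left
- anvil (a joint): how far the spring anvil is pressed back into the carriage, m: 0 free, 0.014 the stop. Its force is 1.8 N + 600 N/m times this value: 3 N at 2 mm, 5.4 N at 6 mm, 8 N at 10.3 mm. Yellow pointers on top of the carriage show it; the green bands are 2 to 10 mm
- multimeter: yellow handheld multimeter, 90 by 180 by 40 mm, lying; a bystander
- circuit_board: green circuit board 100 by 140 mm, up to 28 mm high; a bystander
- bottle: white plastic bottle, 50 mm in diameter, 110 mm high, red cap; a bystander
- screwdriver: orange-handled screwdriver; a bystander
- brush: wooden-handled brush; a bystander
- gauge: the length gauge: grey base plate 70 mm (x) by 205 mm (y from -60 to +145 mm) by 16 mm, fixed to the bench; origin on the bench, 16 mm below the seat; same axes as the seat

How it is judged:
By the outcome, as a careful person would: the job done as asked, in the order asked, and still so for the second after the job is handed in, with the robot touching nothing.
It also fails if it takes over 72 s, if anything falls off the work surface, if the arm or the gripper's body presses on something with over 40 N, if the wrist force passes 120 N, or if a joint passes its speed limit or range.

ROBOT

A 6-joint arm with a two-finger parallel gripper is mounted at the origin on the work surface. World frame = base frame: x ahead of the robot, y to its left, z up, the work surface at z = 0. Lengths are in m, angles in degrees, forces in N, time in s.
With the tool pointing down it reaches from about 0.25 to 0.725 m from the base axis. Payload 9.7 kg.
Tool frame: the origin (TCP) lies midway between the tips of the shut fingers; the grasp point (between the pads) lies 19 mm behind it (bot.hold_point_z is the distance from the TCP to the grasp point, in m); z points along the fingers, y is the line along which they close (so a half turn about z gives the same grasp; the last joint's range is limited). The gripper opens to 85 mm and grips with 20 to 120 N. Pads are 22 mm wide; open, the fingers measure 114 mm over their backs; the gripper's body (76 mm by 85 mm) begins 54 mm behind the grasp point. The pads swing forward as they close: fully open they stand 13 mm farther back than shut.
Start: joints at [67.552, 4.979, 10.078, 95.1, 0, 90], TCP at [0.21, 0.508, 0.231] pointing down, gripper open.
Joint ranges: [-179.16, 179.16], [-48.56, 103.87], [-65.8, 70.77], [-126.05, 130.52], [-82.76, 87.17], [-180, 180]. Speed limits (degrees/s): [127.2, 127.2, 147.25, 180, 180, 180].

INTERFACE

Orientations are given as [roll, pitch, yaw] about the fixed x, y, z axes, in that order (R = Rz(yaw) Ry(pitch) Rx(roll)).
In Python, from workcell import bot gives the robot as it stands.
- The arm moves only by the tool play_rows, never from a script. Its argument "steps" is a list that holds one entry, the list of rows, each a list of 4 numbers: the shift along the tool's x, y, z in m, then the turn about the tool's z in rad. In form: [[[tx, ty, tz, yaw], ...]]. A call has exactly 5 rows; each row shifts and turns the commanded pose from where the row before left it, along the tool's axes as they then stand; what a row does not reach is not made up. A row lasts 1/12 s, in which the tool goes at most 41.7 mm and 7.16 degrees, less where a joint would pass 70% of its speed; a pose out of reach is approached as far as the arm can. A call is refused whole if a number of a shift passes 0.0417 or a number of a turn 0.125, either way. A call with a gripper value outside its range is refused whole. "gripper" is the finger opening in m, from 0 to 0.0854, set as the call begins (left out, the last holds). The fingers move at their own pace and stop on an object; "squeeze" is the grip in N (left out, the last holds). Time passes only in rows, so rows that do not move let the fingers close, or fill a call up. It gives the time, the measured TCP pose, the force, the opening and the grip force at its end, in the units of the state.
- bot.get_obs(): the state, without advancing time (a new reading comes with each control period).
- bot.camera(name): name is "side" or "top"; returns a dict with "img" (400x640x3 uint8, blue, green, red), "vfov" (degrees; the focal length in pixels is half the picture's height over the tangent of half this angle, whatever the lens; pixels are square), "cx", "cy" (the principal point, pixels), "D" ([k1, k2, p1, p2, k3] as OpenCV has them; the pictures are not rectified), "xyz" and "attitude" of the camera in the world. Camera axes: x right, y down, z forward; pixel columns grow to the right and rows downward; lengths in m; the calibration is good to about 2 mm. A picture is of the moment at which its call begins. There is no depth.
- bot.job_done(): hands the job in; it is judged then, once.
The state is a dict: "time": time; "q": joint angles; "qd": joint speeds; "joint_efforts": joint torques, N m; "ee_pos": TCP position; "tcp_rot": TCP orientation; "wrist_force": force on the tool from outside, world axes, zero at the start; "torque": the same for the moment, N m; "opening": finger opening in m; "grasp_force": force on a finger pad.
Only numpy, scipy, OpenCV 4.12 (cv2) and the standard library are available. Lean on these libraries where they do the work, as an engineer would, in place of code of your own. Each camera call takes 0.05 s, during which the arm holds its last target. There are 200 camera calls.

## Working session

There is one attempt and no reset: what is moved stays moved. The work goes in short steps, Python scripts to look and compute and a tool call to move; the robot and the scene stay as the last step left them, time stands still between calls to the robot, and variables do not carry over. Pictures are saved under pics/ and viewed, at most 10 in all, crops included, and the job is handed in when it is done.

Besides the shell and the picture viewer there is one more tool, called after "Request:" by a JSON object that holds its "api" and its "payload". play_rows: Moves the arm, as the interface text tells. Its arguments: {"type":"object","properties":{"steps":{"type":"array","items":{"type":"array","items":{"type":"array","items":{"type":"number"}}}},"gripper":{"type":"number"},"squeeze":{"type":"number"}},"required":["steps"]}

```bash
mkdir -p pics; ls
python3 - <<'E'
from workcell import bot
import cv2
o=bot.get_obs(); print({k:o[k] for k in('time','ee_pos','tcp_rot','wrist_force','opening')}, bot.hold_point_z)
for n in('side','top'):
    c=bot.camera(n); cv2.imwrite(f'pics/{n}0.png',c['img']); print(n,{k:c[k] for k in c if k!='img'})
E
```

```text
pics
{'time': 0.0, 'ee_pos': array([0.20991995, 0.50809537, 0.23055411]), 'tcp_rot': array([-1.79920280e+02,  4.89462548e-04,  1.57551478e+02]), 'wrist_force': array([ 0.49748623, -0.06006207, -0.45866088]), 'opening': 0.08557461165166307} 0.0187
side {'vfov': 43.92482781053739, 'cx': 316.14568628865067, 'cy': 199.59216564315165, 'D': array([-0.09047667,  0.        ,  0.        ,  0.        ,  0.        ]), 'xyz': array([ 0.0413932 , -0.56433753,  1.02175641]), 'attitude': array([-139.92498384,    0.61019396,  -39.42965725])}
top {'vfov': 45.60692524693502, 'cx': 317.9450688045638, 'cy': 199.3676526143923, 'D': array([-0.08936803,  0.        ,  0.        ,  0.        ,  0.        ]), 'xyz': array([0.36297325, 0.01799838, 1.1492688 ]), 'attitude': array([-170.56251257,    0.24299959,  -89.65602862])}
```

View pics/top0.png

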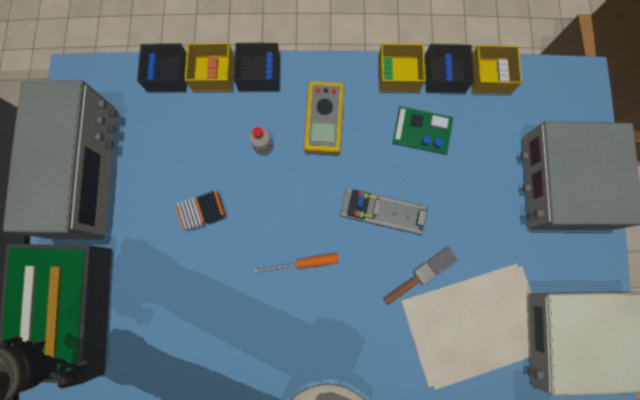

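View pics/side0.png

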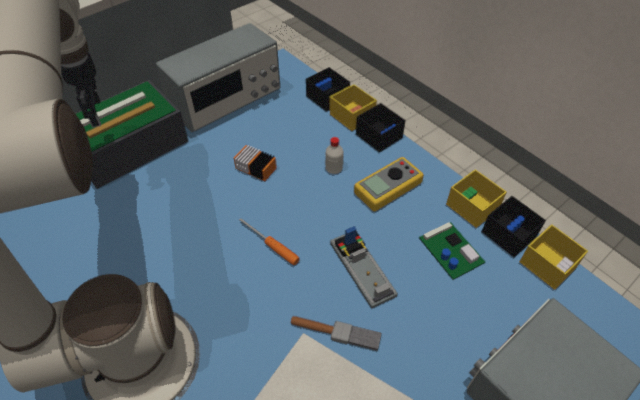

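The top view shows the rack at about (200,210), with the bare sink on its left (190,212) and the black one on its right. The gauge is at (385,210), with the carriage at its left end and the fixed jaw at its right. Next I'll enlarge both from each camera.

```bash
cat > h.py <<'E'
import numpy as np, cv2
from scipy.spatial.transform import Rotation as R
def K(c):
    f=200/np.tan(np.radians(c['vfov'])/2); return np.array([[f,0,c['cx']],[0,f,c['cy']],[0,0,1]])
def rot(c): return R.from_euler('xyz',c['attitude'],degrees=True).as_matrix()
def proj(c,P):
    M=rot(c); P=np.atleast_2d(P).astype(float)
    r=cv2.Rodrigues(M.T)[0]; return cv2.projectPoints(P,r,-M.T@c['xyz'],K(c),c['D'])[0][:,0]
def at_z(c,uv,z):
    n=cv2.undistortPoints(np.array(uv,float).reshape(-1,1,2),K(c),c['D'])[:,0]
    d=np.c_[n,np.ones(len(n))]@rot(c).T
    return c['xyz']+d*((z-c['xyz'][2])/d[:,2])[:,None]
def frame(p,yaw,L):   # local pts -> world
    a=np.radians(yaw); L=np.atleast_2d(L)
    return np.c_[p[0]+L[:,0]*np.cos(a)-L[:,1]*np.sin(a), p[1]+L[:,0]*np.sin(a)+L[:,1]*np.cos(a), L[:,2]]
def box(x0,x1,y0,y1,z): return np.array([[x0,y0,z],[x1,y0,z],[x1,y1,z],[x0,y1,z]])
def tile(img,u,v,w=100,h=75,s=4):
    m=np.float32([[s,0,-u*s],[0,s,-v*s]]); return cv2.warpAffine(img,m,(w*s,h*s),flags=cv2.INTER_CUBIC)
E
python3 - <<'E'
from h import *; from workcell import bot
import pickle
T=bot.camera('top');S=bot.camera('side'); pickle.dump((T,S),open('c0.pkl','wb'))
a=np.hstack([tile(T['img'],150,175),tile(T['img'],335,175)])
b=np.hstack([tile(S['img'],205,125),tile(S['img'],315,228)])
cv2.imwrite('pics/a.png',np.vstack([a,b]))
E
```

```text
(no output)
```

View pics/a.png

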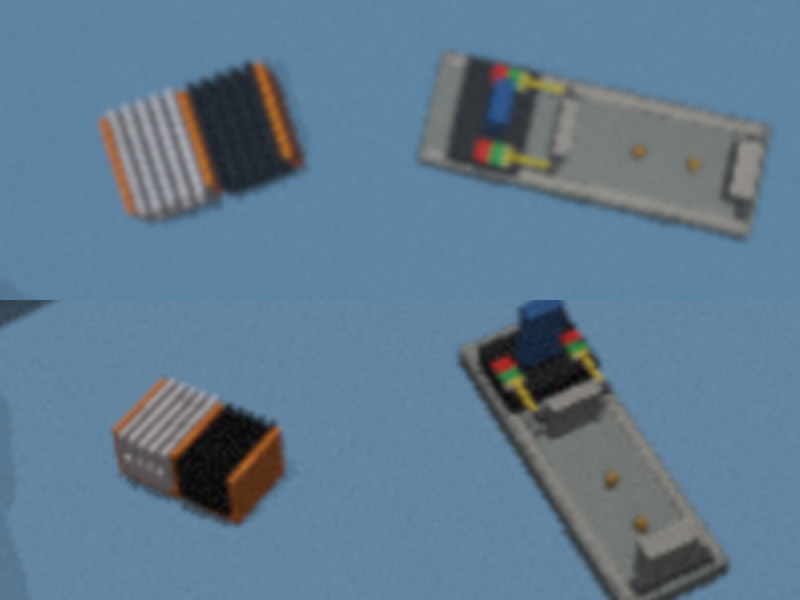

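Bare sink is in the left (+y) pocket. I'll fit rack and gauge poses to the corners.

```bash
cat > fit.py <<'E'
from h import *; import pickle
from scipy.optimize import least_squares
T,S=pickle.load(open('c0.pkl','rb'))
tl=lambda a:np.array(a,float)/4
def fit(tops,sides,x0):
    L1=np.array([t[0] for t in tops]);U1=np.array([t[1] for t in tops],float)
    L2=np.array([t[0] for t in sides]);U2=np.array([t[1] for t in sides],float)
    f=lambda p:np.r_[(proj(T,frame(p,p[2],L1))-U1).ravel(),(proj(S,frame(p,p[2],L2))-U2).ravel()]
    r=least_squares(f,x0,x_scale=[.1,.1,10],loss='soft_l1'); return r.x,f(r.x).reshape(-1,2).round(1)
A=lambda x,y:(150+x/4,175+y/4); B=lambda x,y:(335+(x-400)/4,175+y/4)
C=lambda x,y:(205+x/4,125+(y-300)/4); D=lambda x,y:(315+(x-400)/4,228+(y-300)/4)
h=.044;X=.03;Y=.0515
rk,e=fit([((X,Y,h),A(102,120)),((-X,Y,h),A(130,213)),((X,-Y,h),A(258,62)),((-X,-Y,h),A(298,163))],
 [((-X,Y,h),C(115,430)),((X,Y,h),C(165,380)),((-X,-Y,h),C(228,475)),((X,-Y,h),C(280,432)),((-X,-Y,0),C(238,522))],[.4,.3,15]);print(rk,e.tolist())
g,e=fit([((.035,.145,.016),B(445,52)),((.035,-.06,.016),B(770,125)),((-.035,-.06,.016),B(748,237)),((-.035,.145,.016),B(418,160)),((0,.017,.024),B(638,151)),((0,-.017,.024),B(694,163))],
 [((0,.017,.024),D(611,479)),((0,-.017,.024),D(641,523)),((-.035,.145,.016),D(462,350)),((.035,-.06,.016),D(728,562))],[.4,-.1,-10]);print(g,e.tolist())
if __name__=='__main__':
    def draw(c,pts,col=(0,0,255)):
        for q in pts: cv2.polylines(c['o'],[np.int32(proj(c,q)*64)],True,col,1,cv2.LINE_AA,4+2)
    s=4
    import json; json.dump({'rack':rk.tolist(),'gauge':g.tolist()},open('p.json','w'))
    # opening: anvil top near edge -> carriage
    for c in(T,S): pass
    for uv,cam in(((566,127),T),): 
        p=at_z(cam,[B(*uv)],.046)[0]; a=np.radians(g[2]); d=p[:2]-g[:2]; print('anvil body top centre local',d@[np.cos(a),np.sin(a)],d@[-np.sin(a),np.cos(a)])
    tabc=at_z(T,[B(503,92)],.085)[0]; d=tabc[:2]-g[:2]; print('tab',d@[np.cos(a),np.sin(a)],d@[-np.sin(a),np.cos(a)],tabc)
    print('bare sink',frame(rk,rk[2],[[0,.0245,.008]]), 'tabs expected at carriage0 y=-.037+.104+.047=.114')
E
python3 fit.py
```

```text
[ 0.52049799  0.30540759 19.17949642] [[-0.9, -0.3], [-0.9, 0.4], [1.2, 0.4], [-1.5, -1.1], [-0.6, 0.2], [-0.2, -0.1], [1.2, 2.7], [0.7, -0.0], [0.2, 1.8]]
[  0.51445649  -0.17605923 -13.01393046] [[-0.8, -0.6], [0.5, 0.3], [0.4, 0.5], [-0.5, 0.2], [0.1, 0.1], [-0.1, 0.3], [0.4, -0.4], [0.3, -0.2], [-0.8, -0.4], [1.0, 0.4]]
anvil body top centre local 0.0006218266750935368 0.0640885693396807
tab 0.005227484554058387 0.10640258104866104 [ 0.54351029 -0.07356672  0.085     ]
bare sink [[0.51244903 0.32854769 0.008     ]] tabs expected at carriage0 y=-.037+.104+.047=.114
```

```bash
cat > ov.py <<'E'
from h import *
def overlay(c,u,v,polys,w=100,h=75,s=4):
    t=tile(c['img'],u,v,w,h,s)
    for q in polys:
        p=(proj(c,q)-[u,v])*s; cv2.polylines(t,[np.int32(p*16)],True,(0,0,255),1,cv2.LINE_AA,4)
    return t
def rackp(p): 
    return [frame(p,p[2],b) for b in (box(-.03,.03,.0465,.0515,.044),box(-.03,.03,-.0515,-.0465,.044),box(-.03,.03,-.0515,.0515,0),box(-.033,.033,.0045,.0445,.044))]
def gaugep(g,y=.067):
    return [frame(g,g[2],b) for b in (box(-.035,.035,-.06,.145,.016),box(-.004,.004,.013,.021,.024),box(-.004,.004,-.021,-.013,.024),box(-.017,.017,-.051,-.037,.046),box(-.017,.017,y,y+.01,.046),box(-.013,.013,y+.041,y+.053,.085))]
E
python3 - <<'E'
from ov import *; import pickle,json
T,S=pickle.load(open('c0.pkl','rb')); P=json.load(open('p.json'))
r=rackp(P['rack']); g=gaugep(P['gauge'],.060)
a=np.hstack([overlay(T,150,175,r),overlay(T,335,175,g)]);b=np.hstack([overlay(S,205,125,r),overlay(S,315,228,g)])
cv2.imwrite('pics/b.png',np.vstack([a,b]))
E
```

```text
(no output)
```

View pics/b.png

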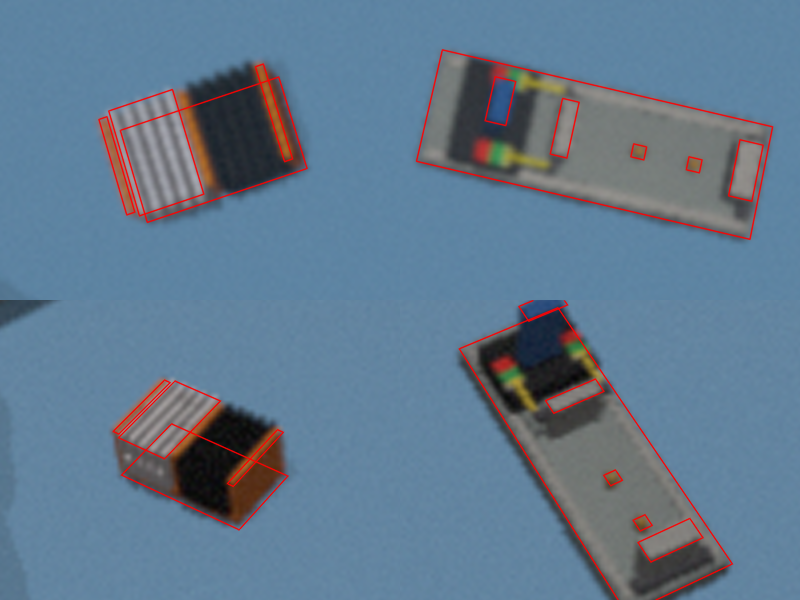

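The gauge overlay fits well: base plate, pegs and jaws all line up, and the anvil face is at y≈60 mm. The rack overlay fits to within about 2–3 mm. I'll set out for a point above the bare sink, at (0.512, 0.329), yaw 109°.

Request:
{"api": "play_rows", "payload": {"steps": [[[0,0,0,0.12],[0,0,0,0.12],[0,0,0,0.12],[0,0,0,0.12],[0,0,0,0.12]]], "gripper": 0.085, "squeeze": 20}}

```text
time: 0.62
ee_pos: [0.21, 0.5083, 0.2311]
tcp_rot: [-180.0, 0.0, 122.8]
wrist_force: [-0.1, -0.3, 0.4]
opening: 0.0852
grasp_force: 0.0
```

Request:
{"api": "play_rows", "payload": {"steps": [[[0,0,0,0.12],[0,0,0,0.12],[0,0,0,0],[0,0,0,0],[0,0,0,0]]]}}

```text
time: 1.03
ee_pos: [0.21, 0.5083, 0.2312]
tcp_rot: [-180.0, 0.0, 109.7]
wrist_force: [0.2, -0.4, 0.0]
opening: 0.0846
grasp_force: 0.0
```

Request:
{"api": "play_rows", "payload": {"steps": [[[-0.027,0.0227,0,0],[-0.027,0.0227,0,0],[-0.027,0.0227,0,0],[-0.027,0.0227,0,0],[-0.027,0.0227,0,0]]]}}

```text
time: 1.45
ee_pos: [0.3631, 0.4178, 0.2314]
tcp_rot: [180.0, -0.0, 109.6]
wrist_force: [0.1, 0.9, -0.3]
opening: 0.0849
grasp_force: 0.0
```

Request:
{"api": "play_rows", "payload": {"steps": [[[-0.027,0.0227,0,0],[-0.027,0.0227,0,0],[-0.027,0.0227,0,0],[-0.027,0.0227,0,0],[-0.027,0.0227,0,0]]]}}

```text
time: 1.87
ee_pos: [0.5152, 0.328, 0.2313]
tcp_rot: [180.0, -0.0, 109.6]
wrist_force: [0.2, 0.9, -0.4]
opening: 0.0851
grasp_force: 0.0
```

Request:
{"api": "play_rows", "payload": {"steps": [[[0,0,0.03,0],[0,0,0.03,0],[0,0,0.03,0],[0,0,0.03,0],[0,0,0,0]]]}}

```text
time: 2.28
ee_pos: [0.5115, 0.3275, 0.1047]
tcp_rot: [-179.5, 0.1, 109.6]
wrist_force: [-1.2, 0.5, -1.2]
opening: 0.0849
grasp_force: 0.0
```

Run:
```python
from ov import *; import json; from workcell import bot
P=json.load(open('p.json')); T,S=bot.camera('top'),bot.camera('side'); o=bot.get_obs(); print(o['ee_pos'],o['tcp_rot'])
r=rackp(P['rack'])
cv2.imwrite('pics/c.png',np.hstack([overlay(T,150,150,r,80,90,5),overlay(S,205,105,r,80,90,5)]))
```

```text
[0.51339689 0.32886796 0.11121039] [-1.79898132e+02  2.50085593e-02  1.09524059e+02]
```

View pics/c.png

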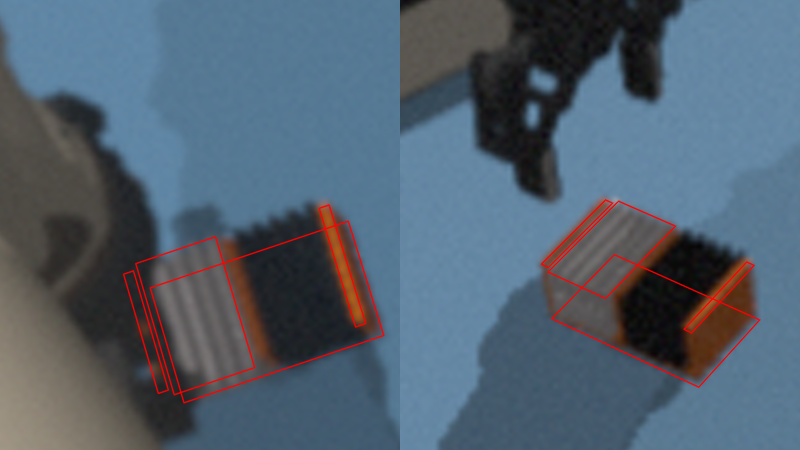

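The overlay still matches the rack within about 2 mm, and the fingers straddle the sink's ends. Descending.

Request:
{"api": "play_rows", "payload": {"steps": [[[0,0,0.025,0],[0,0,0.025,0],[0,0,0.02,0],[0,0,0.01,0],[0,0,0.01,0]]]}}

```text
time: 2.8
ee_pos: [0.5147, 0.3298, 0.0228]
tcp_rot: [179.9, -0.0, 109.5]
wrist_force: [0.7, -0.5, 0.3]
opening: 0.085
grasp_force: 0.0
```

Request:
{"api": "play_rows", "payload": {"steps": [[[0,0,0.007,0],[0,0,0.006,0],[0,0,0,0],[0,0,0,0],[0,0,0,0]]]}}

```text
time: 3.22
ee_pos: [0.5143, 0.3295, 0.0092]
tcp_rot: [179.9, -0.0, 109.4]
wrist_force: [-0.0, 0.1, 0.9]
opening: 0.0854
grasp_force: 0.0
```

Request:
{"api": "play_rows", "payload": {"steps": [[[0,0,0,0],[0,0,0,0],[0,0,0,0],[0,0,0,0],[0,0,0,0]]], "gripper": 0.062}}

```text
time: 3.63
ee_pos: [0.5141, 0.3294, 0.009]
tcp_rot: [179.9, -0.0, 109.4]
wrist_force: [-1.0, 0.4, 5.8]
opening: 0.0656
grasp_force: 23.8
```

Request:
{"api": "play_rows", "payload": {"steps": [[[0,0,0,0],[0,0,0,0],[0,0,0,0],[0,0,0,0],[0,0,0,0]]]}}

```text
time: 4.05
ee_pos: [0.5142, 0.3294, 0.009]
tcp_rot: [179.9, -0.0, 109.4]
wrist_force: [-0.8, -1.0, 5.3]
opening: 0.0662
grasp_force: 23.8
```

Request:
{"api": "play_rows", "payload": {"steps": [[[0,0,0,0],[0,0,0,0],[0,0,0,0],[0,0,0,0],[0,0,0,0]]], "gripper": 0.0655, "squeeze": 20}}

```text
time: 4.47
ee_pos: [0.5142, 0.3294, 0.009]
tcp_rot: [179.9, -0.0, 109.4]
wrist_force: [-0.6, -0.3, 6.7]
opening: 0.0655
grasp_force: 23.8
```

Request:
{"api": "play_rows", "payload": {"steps": [[[0,0,0,0],[0,0,0,0],[0,0,0,0],[0,0,0,0],[0,0,0,0]]], "gripper": 0.0661}}

```text
time: 4.88
ee_pos: [0.514, 0.3292, 0.0083]
tcp_rot: [180.0, 0.0, 109.4]
wrist_force: [1.7, 0.7, 0.4]
opening: 0.066
grasp_force: 0.9
```

Request:
{"api": "play_rows", "payload": {"steps": [[[0,0,0,0],[0,0,0,0],[0,0,0,0],[0,0,0,0],[0,0,0,0]]], "gripper": 0.0658}}

```text
time: 5.3
ee_pos: [0.514, 0.3292, 0.0083]
tcp_rot: [180.0, 0.0, 109.4]
wrist_force: [2.0, 0.3, 1.2]
opening: 0.0661
grasp_force: 7.1
```

Request:
{"api": "play_rows", "payload": {"steps": [[[0,0,0,0],[0,0,0,0],[0,0,0,0],[0,0,0,0],[0,0,0,0]]], "gripper": 0.0655}}

```text
time: 5.72
ee_pos: [0.514, 0.3292, 0.0084]
tcp_rot: [180.0, -0.0, 109.4]
wrist_force: [2.1, 0.8, 3.1]
opening: 0.0658
grasp_force: 17.2
```

Request:
{"api": "play_rows", "payload": {"steps": [[[0,0,-0.001,0],[0,0,-0.001,0],[0,0,-0.001,0],[0,0,-0.001,0],[0,0,-0.001,0]]]}}

```text
time: 6.13
ee_pos: [0.5136, 0.329, 0.0131]
tcp_rot: [-180.0, 0.0, 109.4]
wrist_force: [-0.5, -0.1, -2.2]
opening: 0.0659
grasp_force: 17.4
```

Request:
{"api": "play_rows", "payload": {"steps": [[[0,0,-0.006,0],[0,0,-0.01,0],[0,0,-0.014,0],[0,0,-0.014,0],[0,0,-0.014,0]]]}}

```text
time: 6.55
ee_pos: [0.514, 0.3292, 0.073]
tcp_rot: [180.0, -0.0, 109.4]
wrist_force: [0.3, -0.0, -2.3]
opening: 0.0656
grasp_force: 17.5
```

Request:
{"api": "play_rows", "payload": {"steps": [[[0,0,-0.012,0],[0,0,-0.008,0],[0,0,-0.003,0],[0,0,0,0],[0,0,0,0]]]}}

```text
time: 6.97
ee_pos: [0.5137, 0.3291, 0.0938]
tcp_rot: [-180.0, 0.0, 109.4]
wrist_force: [0.1, 0.1, -3.2]
opening: 0.0661
grasp_force: 17.5
```

Run:
```python
from ov import *; import pickle; from workcell import bot
T,S=pickle.load(open('c0.pkl','rb')); o=bot.get_obs(); print(o['ee_pos'],o['tcp_rot'],o['wrist_force'],o['grasp_force'])
print(at_z(T,[(282,202),(338,258),(255,270),(260,138),(304,150),(342,153)],0.).round(3))
T=bot.camera('top');S=bot.camera('side')
cv2.imwrite('pics/d.png',np.hstack([tile(T['img'],150,150,80,90,5),tile(S['img'],205,95,80,90,5)]))
```

```text
[0.51372541 0.32906824 0.09382478] [-1.79966154e+02  6.73678018e-03  1.09422503e+02] [ 0.07727823  0.07499698 -3.2278048 ] 17.546032814425416
[[ 0.547  0.112  0.   ]
 [ 0.411 -0.025  0.   ]
 [ 0.381  0.174  0.   ]
 [ 0.709  0.17   0.   ]
 [ 0.679  0.06   0.   ]
 [ 0.671 -0.035  0.   ]]
```

View pics/d.png

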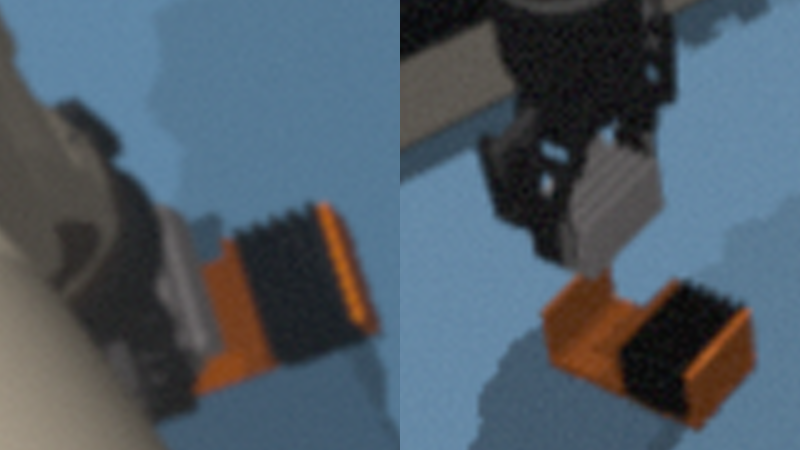

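The sink is held level and clear of the rack; the black one stayed put. I'll carry it to free bench at (0.545, 0.108) and turn it to the gauge's heading (yaw 167°).

Request:
{"api": "play_rows", "payload": {"steps": [[[-0.012,-0.0024,0,0],[-0.02,-0.004,0,0],[-0.025,-0.005,0,0],[-0.027,-0.0055,0,0],[-0.027,-0.0055,0,0]]]}}

```text
time: 7.48
ee_pos: [0.5293, 0.2154, 0.0937]
tcp_rot: [-179.9, 0.0, 109.5]
wrist_force: [0.6, -0.0, -1.9]
opening: 0.0659
grasp_force: 17.5
```

Request:
{"api": "play_rows", "payload": {"steps": [[[-0.027,-0.0055,0,0],[-0.027,-0.0055,0,0],[-0.025,-0.005,0,0],[-0.02,-0.004,0,0],[-0.009,-0.0018,0,0]]]}}

```text
time: 7.9
ee_pos: [0.5448, 0.105, 0.0938]
tcp_rot: [-179.9, 0.0, 109.3]
wrist_force: [0.0, 0.3, -2.8]
opening: 0.0661
grasp_force: 17.5
```

Request:
{"api": "play_rows", "payload": {"steps": [[[0,0,0,-0.06],[0,0,0,-0.1],[0,0,0,-0.11],[0,0,0,-0.11],[0,0,0,-0.11]]]}}

```text
time: 8.32
ee_pos: [0.5447, 0.1078, 0.0938]
tcp_rot: [-180.0, -0.0, 137.8]
wrist_force: [0.4, 0.7, -2.1]
opening: 0.0661
grasp_force: 17.5
```

Request:
{"api": "play_rows", "payload": {"steps": [[[0,0,0,-0.11],[0,0,0,-0.11],[0,0,0,-0.11],[0,0,0,-0.11],[0,0,0,-0.075]]]}}

```text
time: 8.73
ee_pos: [0.5447, 0.1079, 0.0938]
tcp_rot: [-180.0, -0.0, 167.4]
wrist_force: [0.8, 0.3, -2.2]
opening: 0.0657
grasp_force: 17.5
```

Request:
{"api": "play_rows", "payload": {"steps": [[[0,0,0.015,0],[0,0,0.02,0],[0,0,0.02,0],[0,0,0.015,0],[0,0,0.009,0]]]}}

```text
time: 9.15
ee_pos: [0.5437, 0.1077, 0.0129]
tcp_rot: [-179.9, -0.2, 167.0]
wrist_force: [-0.6, 0.2, -2.8]
opening: 0.066
grasp_force: 17.5
```

Request:
{"api": "play_rows", "payload": {"steps": [[[0,0,0.003,0],[0,0,0.002,0],[0,0,0,0],[0,0,0,0],[0,0,0,0]]]}}

```text
time: 9.57
ee_pos: [0.5456, 0.108, 0.0113]
tcp_rot: [180.0, 0.1, 167.0]
wrist_force: [0.4, 0.2, -1.7]
opening: 0.066
grasp_force: 17.5
```

Request:
{"api": "play_rows", "payload": {"steps": [[[0,0,0.003,0],[0,0,0.002,0],[0,0,0.002,0],[0,0,0.001,0],[0,0,0,0]]]}}

```text
time: 9.98
ee_pos: [0.5448, 0.1079, 0.0019]
tcp_rot: [-180.0, -0.0, 167.0]
wrist_force: [0.8, -0.1, -2.4]
opening: 0.0658
grasp_force: 17.5
```

Request:
{"api": "play_rows", "payload": {"steps": [[[0,0,0.001,0],[0,0,0.0,0],[0,0,0.001,0],[0,0,0,0],[0,0,0,0]]]}}

```text
time: 10.4
ee_pos: [0.5452, 0.108, 0.0004]
tcp_rot: [180.0, 0.0, 167.0]
wrist_force: [0.2, -0.3, -2.0]
opening: 0.0657
grasp_force: 17.6
```

Request:
{"api": "play_rows", "payload": {"steps": [[[0,0,0.0005,0],[0,0,0.0005,0],[0,0,0,0],[0,0,0,0],[0,0,0,0]]]}}

```text
time: 10.82
ee_pos: [0.5452, 0.108, 0.0004]
tcp_rot: [180.0, 0.0, 167.0]
wrist_force: [-3.7, 0.3, 7.2]
opening: 0.0659
grasp_force: 18.7
```

Request:
{"api": "play_rows", "payload": {"steps": [[[0,0,-0.0005,0],[0,0,0,0],[0,0,0,0],[0,0,0,0],[0,0,0,0]]], "gripper": 0.067}}

```text
time: 11.23
ee_pos: [0.545, 0.1079, -0.0004]
tcp_rot: [-180.0, -0.0, 167.0]
wrist_force: [-0.1, 0.1, 0.4]
opening: 0.0672
grasp_force: 0.0
```

Request:
{"api": "play_rows", "payload": {"steps": [[[0,0,0,0],[0,0,0,0],[0,0,0,0],[0,0,0,0],[0,0,0,0]]], "gripper": 0.084}}

```text
time: 11.65
ee_pos: [0.545, 0.1079, -0.0002]
tcp_rot: [-180.0, -0.0, 167.0]
wrist_force: [0.7, -0.6, -1.1]
opening: 0.0839
grasp_force: 0.0
```

Request:
{"api": "play_rows", "payload": {"steps": [[[0,0,-0.01,0],[0,0,-0.02,0],[0,0,-0.03,0],[0,0,-0.03,0],[0,0,0,0]]]}}

```text
time: 12.07
ee_pos: [0.5476, 0.1084, 0.0968]
tcp_rot: [179.8, 0.5, 167.0]
wrist_force: [2.0, 0.4, 0.5]
opening: 0.0842
grasp_force: 0.0
```

Request:
{"api": "play_rows", "payload": {"steps": [[[0,0,0,0.12],[0,0,0,0.12],[0,0,0,0.12],[0,0,0,0.12],[0,0,0,0.12]]]}}

```text
time: 12.48
ee_pos: [0.5451, 0.108, 0.0905]
tcp_rot: [180.0, 0.0, 132.3]
wrist_force: [-0.3, 0.8, -0.3]
opening: 0.0842
grasp_force: 0.0
```

Request:
{"api": "play_rows", "payload": {"steps": [[[0,0,0,0.12],[0,0,0,0.12],[0,0,0,0.12],[0,0,0,0.12],[0,0,0,0.12]]]}}

```text
time: 12.9
ee_pos: [0.5451, 0.108, 0.0905]
tcp_rot: [180.0, -0.0, 97.9]
wrist_force: [-0.4, 0.1, 0.3]
opening: 0.084
grasp_force: 0.0
```

Request:
{"api": "play_rows", "payload": {"steps": [[[0,0,0,0.12],[0,0,0,0.12],[0,0,0,0.12],[0,0,0,0.011],[0,0,0,0]]]}}

```text
time: 13.32
ee_pos: [0.5452, 0.108, 0.0903]
tcp_rot: [180.0, -0.0, 77.1]
wrist_force: [0.3, -1.4, 0.2]
opening: 0.0838
grasp_force: 0.0
```

Run:
```python
from ov import *; from workcell import bot
T=bot.camera('top');S=bot.camera('side'); o=bot.get_obs(); print(o['ee_pos'],o['tcp_rot'])
q=(.5452,.108); P=[frame(q,-13,box(-.02,.02,-.033,.033,z)) for z in(0,.036)]
cv2.imwrite('pics/e.png',np.hstack([overlay(T,240,160,P,80,80,5),overlay(S,270,150,P,80,80,5)]))
```

```text
[0.54510186 0.10796279 0.09005591] [ 1.79983388e+02 -9.66157530e-03  7.71996260e+01]
```

View pics/e.png

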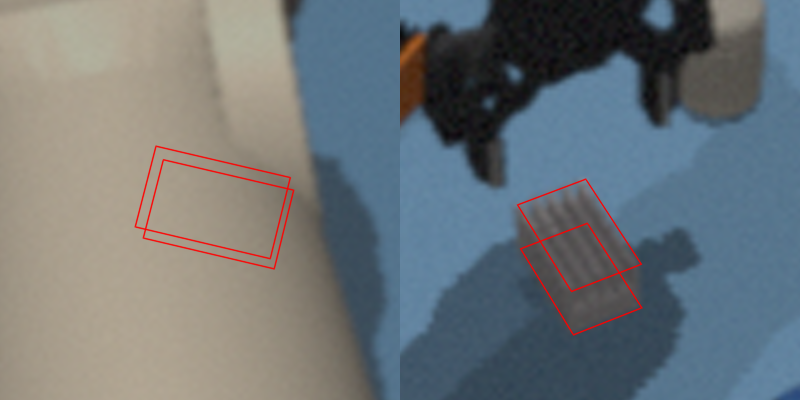

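The sink stands where expected, within about 1 mm in the side view. I'll descend onto its long sides and close gently.

Request:
{"api": "play_rows", "payload": {"steps": [[[0,0,0.02,0],[0,0,0.02,0],[0,0,0.02,0],[0,0,0.014,0],[0,0,0.01,0]]]}}

```text
time: 13.83
ee_pos: [0.5443, 0.1078, 0.0042]
tcp_rot: [-179.9, 0.0, 77.1]
wrist_force: [0.8, 0.2, 0.2]
opening: 0.084
grasp_force: 0.0
```

Request:
{"api": "play_rows", "payload": {"steps": [[[0,0,0,0],[0,0,0,0],[0,0,0,0],[0,0,0,0],[0,0,0,0]]], "gripper": 0.045}}

```text
time: 14.25
ee_pos: [0.5457, 0.1081, 0.0068]
tcp_rot: [179.9, -0.0, 77.0]
wrist_force: [0.3, 0.4, -0.3]
opening: 0.045
grasp_force: 0.0
```

Request:
{"api": "play_rows", "payload": {"steps": [[[0,0,0,0],[0,0,0,0],[0,0,0,0],[0,0,0,0],[0,0,0,0]]], "gripper": 0.0402}}

```text
time: 14.67
ee_pos: [0.5451, 0.1079, 0.0058]
tcp_rot: [180.0, -0.0, 77.0]
wrist_force: [0.3, 0.4, -0.0]
opening: 0.0406
grasp_force: 0.1
```

Request:
{"api": "play_rows", "payload": {"steps": [[[0,0,0,0],[0,0,0,0],[0,0,0,0],[0,0,0,0],[0,0,0,0]]], "gripper": 0.0399}}

```text
time: 15.08
ee_pos: [0.5451, 0.1079, 0.0058]
tcp_rot: [180.0, -0.0, 77.0]
wrist_force: [0.8, -0.2, 1.9]
opening: 0.04
grasp_force: 3.2
```

Request:
{"api": "play_rows", "payload": {"steps": [[[0,0,0,0],[0,0,0,0],[0,0,0,0],[0,0,0,0],[0,0,0,0]]], "gripper": 0.0396}}

```text
time: 15.5
ee_pos: [0.5451, 0.1079, 0.0059]
tcp_rot: [180.0, -0.0, 77.0]
wrist_force: [0.9, -0.4, 1.3]
opening: 0.0397
grasp_force: 11.9
```

Request:
{"api": "play_rows", "payload": {"steps": [[[0,0,0,0],[0,0,0,0],[0,0,0,0],[0,0,-0.001,0],[0,0,-0.003,0]]], "gripper": 0.0395}}

```text
time: 15.92
ee_pos: [0.5442, 0.1079, 0.009]
tcp_rot: [-179.9, 0.0, 77.0]
wrist_force: [-0.2, 0.4, -2.4]
opening: 0.0394
grasp_force: 14.8
```

Request:
{"api": "play_rows", "payload": {"steps": [[[0,0,-0.012,0],[0,0,-0.022,0],[0,0,-0.026,0],[0,0,-0.024,0],[0,0,-0.02,0]]]}}

```text
time: 16.33
ee_pos: [0.5451, 0.108, 0.1165]
tcp_rot: [179.9, -0.0, 77.0]
wrist_force: [1.4, -0.3, -0.9]
opening: 0.0397
grasp_force: 15.0
```

Request:
{"api": "play_rows", "payload": {"steps": [[[0,0,-0.004,0],[0,0,0,0],[0,0,0,0],[0,0,0,0],[0,0,0,0]]]}}

```text
time: 16.75
ee_pos: [0.5443, 0.1078, 0.1162]
tcp_rot: [-179.9, 0.1, 77.0]
wrist_force: [-0.8, -0.2, -1.9]
opening: 0.0393
grasp_force: 15.0
```

Request:
{"api": "play_rows", "payload": {"steps": [[[-0.015,0.0018,0,0],[-0.025,0.003,0,0],[-0.031,0.0037,0,0],[-0.034,0.0041,0,0],[-0.034,0.0041,0,0]]]}}

```text
time: 17.17
ee_pos: [0.5292, -0.0323, 0.1167]
tcp_rot: [-179.9, 0.0, 77.1]
wrist_force: [1.5, -0.1, -2.0]
opening: 0.0397
grasp_force: 15.0
```

Request:
{"api": "play_rows", "payload": {"steps": [[[-0.034,0.0041,0,0],[-0.034,0.0041,0,0],[-0.033,0.004,0,0],[-0.026,0.0031,0,0],[-0.0176,0.0021,0,0]]]}}

```text
time: 17.58
ee_pos: [0.5134, -0.1784, 0.1167]
tcp_rot: [-179.9, 0.0, 76.9]
wrist_force: [1.3, -0.1, -2.1]
opening: 0.0397
grasp_force: 15.0
```

Request:
{"api": "play_rows", "payload": {"steps": [[[0,0,0.012,0],[0,0,0.015,0],[0,0,0.013,0],[0,0,0,0],[0,0,0,0]]]}}

```text
time: 18.0
ee_pos: [0.5137, -0.1752, 0.0765]
tcp_rot: [-179.8, -0.0, 77.0]
wrist_force: [0.5, -0.2, -2.1]
opening: 0.0402
grasp_force: 15.0
```

Run:
```python
from ov import *; from workcell import bot; import json,pickle
T=bot.camera('top');S=bot.camera('side'); o=bot.get_obs(); print(o['ee_pos'],o['tcp_rot'],o['wrist_force'],o['grasp_force'])
pickle.dump((T,S),open('c1.pkl','wb'))
e=o['ee_pos']; z=e[2]-.0058
P=[frame(e,-13,box(-.02,.02,-.033,.033,k)) for k in(z,z+.036)]+gaugep(json.load(open('p.json'))['gauge'],.06)
cv2.imwrite('pics/f.png',np.hstack([overlay(T,335,175,P,80,90,5),overlay(S,330,215,P,80,90,5)]))
```

```text
[ 0.51467849 -0.17556068  0.07815187] [ 1.79984382e+02 -1.40533086e-03  7.70407256e+01] [-0.82495664  0.01891548 -2.39079703] 14.992635261733085
```

View pics/f.png

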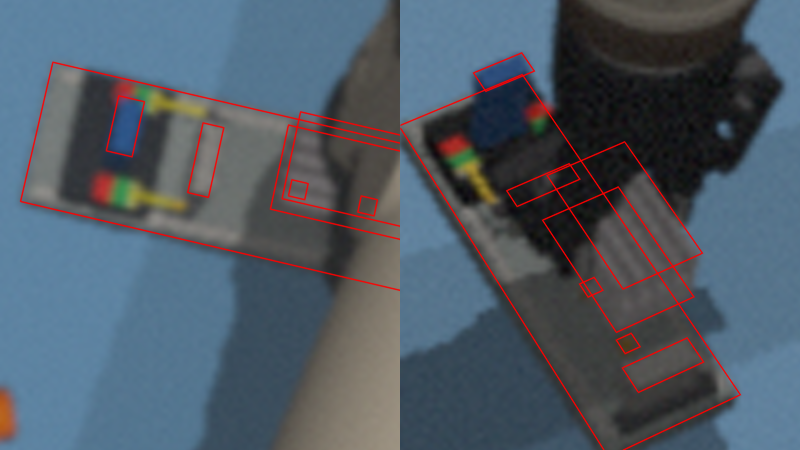

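The held sink matches its predicted outline over the pegs in the side view. I'll lower it in small steps and watch the force.

Request:
{"api": "play_rows", "payload": {"steps": [[[0,0,0.015,0],[0,0,0.015,0],[0,0,0.01,0],[0,0,0.004,0],[0,0,0.002,0]]]}}

```text
time: 18.52
ee_pos: [0.5143, -0.1758, 0.0315]
tcp_rot: [-180.0, -0.0, 77.0]
wrist_force: [0.3, -0.5, -1.7]
opening: 0.0396
grasp_force: 15.0
```

Request:
{"api": "play_rows", "payload": {"steps": [[[0,0,0.001,0],[0,0,0.001,0],[0,0,0,0],[0,0,0,0],[0,0,0,0]]]}}

```text
time: 18.93
ee_pos: [0.5147, -0.1762, 0.0303]
tcp_rot: [180.0, 0.0, 77.0]
wrist_force: [-0.6, 0.4, -1.9]
opening: 0.04
grasp_force: 15.0
```

Request:
{"api": "play_rows", "payload": {"steps": [[[0,0,0.001,0],[0,0,0.001,0],[0,0,0.001,0],[0,0,0,0],[0,0,0,0]]]}}

```text
time: 19.35
ee_pos: [0.5143, -0.176, 0.0267]
tcp_rot: [-180.0, -0.0, 77.0]
wrist_force: [-0.1, 0.3, -2.4]
opening: 0.0398
grasp_force: 15.0
```

Request:
{"api": "play_rows", "payload": {"steps": [[[0,0,0.001,0],[0,0,0.001,0],[0,0,0.001,0],[0,0,0.001,0],[0,0,0,0]]]}}

```text
time: 19.77
ee_pos: [0.5143, -0.176, 0.0225]
tcp_rot: [-180.0, -0.0, 77.0]
wrist_force: [0.2, 0.6, -1.7]
opening: 0.0397
grasp_force: 15.0
```

Request:
{"api": "play_rows", "payload": {"steps": [[[0,0,0.0005,0],[0,0,0,0],[0,0,0,0],[0,0,0,0],[0,0,0,0]]]}}

```text
time: 20.18
ee_pos: [0.5145, -0.1761, 0.0224]
tcp_rot: [180.0, 0.0, 77.0]
wrist_force: [0.9, 0.7, -0.9]
opening: 0.0398
grasp_force: 15.0
```

Request:
{"api": "play_rows", "payload": {"steps": [[[0,0,0.0005,0],[0,0,0.0003,0],[0,0,0,0],[0,0,0,0],[0,0,0,0]]]}}

```text
time: 20.6
ee_pos: [0.5145, -0.1761, 0.0219]
tcp_rot: [180.0, 0.0, 77.0]
wrist_force: [-1.6, 1.1, 4.2]
opening: 0.0396
grasp_force: 15.8
```

It's seated: TCP height 21.9 mm is as expected, with contact force. Releasing, then going to the tab.

Request:
{"api": "play_rows", "payload": {"steps": [[[0,0,0,0],[0,0,0,0],[0,0,0,0],[0,0,0,0],[0,0,0,0]]], "gripper": 0.042}}

```text
time: 21.02
ee_pos: [0.5144, -0.1761, 0.0214]
tcp_rot: [-180.0, 0.0, 77.0]
wrist_force: [0.4, -0.2, -0.5]
opening: 0.0421
grasp_force: 0.0
```

Request:
{"api": "play_rows", "payload": {"steps": [[[0,0,0,0],[0,0,0,0],[0,0,0,0],[0,0,0,0],[0,0,0,0]]], "gripper": 0.065}}

```text
time: 21.43
ee_pos: [0.5144, -0.1761, 0.0215]
tcp_rot: [180.0, 0.0, 77.0]
wrist_force: [-0.3, 0.4, 0.5]
opening: 0.065
grasp_force: 0.0
```

Request:
{"api": "play_rows", "payload": {"steps": [[[0,0,-0.01,0],[0,0,-0.025,0],[0,0,-0.03,0],[0,0,-0.03,0],[0,0,-0.015,0]]]}}

```text
time: 21.85
ee_pos: [0.5154, -0.1764, 0.1362]
tcp_rot: [179.7, 0.0, 77.0]
wrist_force: [0.5, -0.6, 1.2]
opening: 0.0649
grasp_force: 0.0
```

Request:
{"api": "play_rows", "payload": {"steps": [[[0,0,0,0.12],[0,0,0,0.12],[0,0,0,0.12],[0,0,0,0.12],[0,0,0,0.12]]], "gripper": 0.045}}

```text
time: 22.27
ee_pos: [0.5145, -0.1761, 0.1324]
tcp_rot: [180.0, -0.0, 42.3]
wrist_force: [-0.0, -0.3, 0.6]
opening: 0.0446
grasp_force: 0.0
```

Request:
{"api": "play_rows", "payload": {"steps": [[[0,0,0,0.12],[0,0,0,0.12],[0,0,0,0.12],[0,0,0,0.12],[0,0,0,0.12]]]}}

```text
time: 22.68
ee_pos: [0.5144, -0.1761, 0.1324]
tcp_rot: [180.0, -0.0, 7.9]
wrist_force: [-0.1, -0.2, 0.0]
opening: 0.0447
grasp_force: 0.0
```

Request:
{"api": "play_rows", "payload": {"steps": [[[0,0,0,0.12],[0,0,0,0.12],[0,0,0,0.12],[0,0,0,0.011],[0,0,0,0]]]}}

```text
time: 23.1
ee_pos: [0.5145, -0.1761, 0.1321]
tcp_rot: [180.0, -0.0, -12.9]
wrist_force: [0.2, 0.2, -0.8]
opening: 0.0448
grasp_force: 0.0
```

Request:
{"api": "play_rows", "payload": {"steps": [[[0,-0.027,0,0],[0,-0.027,0,0],[0,-0.027,0,0],[0,-0.026,0,0],[0,0,0,0]]]}}

```text
time: 23.52
ee_pos: [0.5334, -0.095, 0.132]
tcp_rot: [-178.8, -0.0, -10.5]
wrist_force: [-0.2, -0.9, -0.6]
opening: 0.0451
grasp_force: 0.0
```

Run:
```python
from ov import *; from workcell import bot; import json,pickle
T=bot.camera('top');S=bot.camera('side'); o=bot.get_obs(); print(o['ee_pos'],o['tcp_rot'],o['wrist_force'],o['grasp_force'])
g=json.load(open('p.json'))['gauge']
P=[frame(g,g[2],box(-.02,.02,-.033,.033,k)) for k in(.016,.052)]+gaugep(g,.06)
cv2.imwrite('pics/g.png',np.hstack([overlay(T,335,175,P,80,90,5),overlay(S,315,215,P,80,90,5)]))
```

```text
[ 0.53301712 -0.09679828  0.13180839] [-1.78924242e+02  6.40752750e-03 -1.06997139e+01] [-0.75095444 -0.05231952  0.76778362] 0.0
```

View pics/g.png

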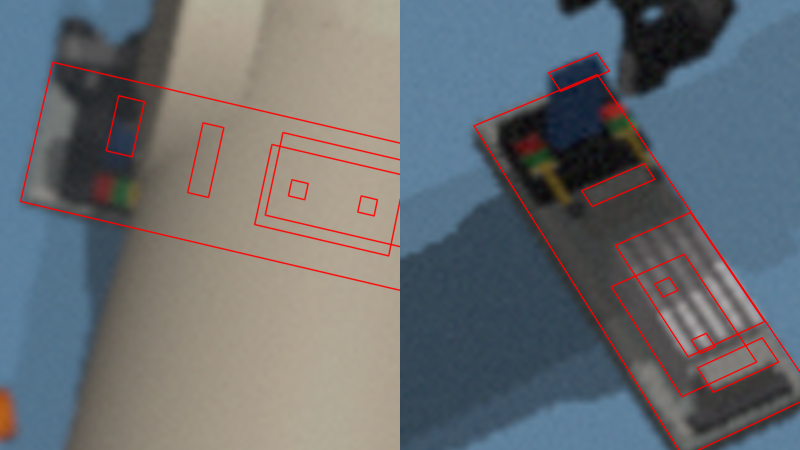

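The sink is seated squarely: its top outline matches in the side view. The arm stopped about 25 mm short with a slight tilt, so I'll check the joints.

Run:
```python
from workcell import bot
o=bot.get_obs(); print(o['q'].round(1),o['qd'].round(1),o['ee_pos'],o['tcp_rot'].round(2),o['wrist_force'].round(1),o['joint_efforts'].round(1))
```

```text
[-10.9   3.   -3.   84.    1.1 179.8] [-0.9 -0.1 -0.1 -0.1 -0.1  0.6] [ 0.53301712 -0.09679828  0.13180839] [-1.7892e+02  1.0000e-02 -1.0700e+01] [-0.8 -0.1  0.8] [  1.  -50.4  47.1   0.    0.2  -0. ]
```

Request:
{"api": "play_rows", "payload": {"steps": [[[0,0,0,0],[0,0,0,0],[0,0,0,0],[0,0,0,0],[0,0,0,0]]]}}

```text
time: 24.03
ee_pos: [0.5329, -0.097, 0.1317]
tcp_rot: [-178.9, 0.0, -10.8]
wrist_force: [-1.0, 0.3, 0.8]
opening: 0.0451
grasp_force: 0.0
```

J6 is at its limit. I'll turn a half turn back to the equivalent grasp (yaw 167°).

Request:
{"api": "play_rows", "payload": {"steps": [[[0,0,0,-0.12],[0,0,0,-0.12],[0,0,0,-0.12],[0,0,0,-0.12],[0,0,0,-0.12]]]}}

```text
time: 24.45
ee_pos: [0.533, -0.0968, 0.1317]
tcp_rot: [-179.1, -0.6, 23.9]
wrist_force: [0.2, -0.4, -1.1]
opening: 0.0453
grasp_force: 0.0
```

Request:
{"api": "play_rows", "payload": {"steps": [[[0,0,0,-0.12],[0,0,0,-0.12],[0,0,0,-0.12],[0,0,0,-0.12],[0,0,0,-0.12]]]}}

```text
time: 24.87
ee_pos: [0.533, -0.0968, 0.1318]
tcp_rot: [-179.6, -1.0, 58.3]
wrist_force: [-0.3, -0.6, 0.1]
opening: 0.0451
grasp_force: 0.0
```

Request:
{"api": "play_rows", "payload": {"steps": [[[0,0,0,-0.12],[0,0,0,-0.12],[0,0,0,-0.12],[0,0,0,-0.12],[0,0,0,-0.12]]]}}

```text
time: 25.28
ee_pos: [0.533, -0.0968, 0.1317]
tcp_rot: [179.8, -1.1, 92.7]
wrist_force: [-0.2, 0.5, 0.1]
opening: 0.0447
grasp_force: 0.0
```

Request:
{"api": "play_rows", "payload": {"steps": [[[0,0,0,-0.12],[0,0,0,-0.12],[0,0,0,-0.12],[0,0,0,-0.12],[0,0,0,-0.12]]]}}

```text
time: 25.7
ee_pos: [0.533, -0.0968, 0.1317]
tcp_rot: [179.2, -0.7, 127.1]
wrist_force: [0.3, -0.1, -0.5]
opening: 0.0448
grasp_force: 0.0
```

Request:
{"api": "play_rows", "payload": {"steps": [[[0,0,0,-0.12],[0,0,0,-0.12],[0,0,0,-0.12],[0,0,0,-0.12],[0,0,0,-0.12]]]}}

```text
time: 26.12
ee_pos: [0.533, -0.0968, 0.1317]
tcp_rot: [178.9, -0.2, 161.4]
wrist_force: [0.3, -0.0, -0.6]
opening: 0.0446
grasp_force: 0.0
```

Request:
{"api": "play_rows", "payload": {"steps": [[[0,0,0,-0.12],[0,0,0,0],[0,0,0,0],[0,0,0,0],[0,0,0,0]]]}}

```text
time: 26.53
ee_pos: [0.533, -0.0967, 0.1317]
tcp_rot: [178.9, -0.0, 167.8]
wrist_force: [-0.3, -0.3, 0.8]
opening: 0.0452
grasp_force: 0.0
```

Request:
{"api": "play_rows", "payload": {"steps": [[[0,0.012,0,-0.012],[0,0.012,0,0],[0,0,0,0],[0,0,0,0],[0,0,0,0]]]}}

```text
time: 26.95
ee_pos: [0.5379, -0.0727, 0.1322]
tcp_rot: [178.9, -0.0, 168.7]
wrist_force: [0.2, -0.5, 0.1]
opening: 0.0452
grasp_force: 0.0
```

Request:
{"api": "play_rows", "payload": {"steps": [[[0,0,0.015,0],[0,0,0.02,0],[0,0,0.02,0],[0,0,0.015,0],[0,0,0.01,0]]]}}

```text
time: 27.37
ee_pos: [0.5374, -0.0717, 0.0504]
tcp_rot: [178.9, -0.1, 168.6]
wrist_force: [-0.3, 0.1, -0.5]
opening: 0.045
grasp_force: 0.0
```

Request:
{"api": "play_rows", "payload": {"steps": [[[0,0,0,0],[0,0,0,0],[0,0,0,0],[0,0,0,0],[0,0,0,0]]], "gripper": 0.018}}

```text
time: 27.78
ee_pos: [0.5387, -0.0718, 0.0532]
tcp_rot: [178.9, 0.1, 168.7]
wrist_force: [-0.2, -1.1, 1.0]
opening: 0.0178
grasp_force: 0.0
```

```bash
cat > st.py <<'E'
from ov import *; from workcell import bot; import json
g=json.load(open('p.json'))['gauge']; o=bot.get_obs(); a=np.radians(g[2]); d=o['ee_pos'][:2]-np.array(g[:2])
print('seat frame x,y',(d@[np.cos(a),np.sin(a)]).round(4),(d@[-np.sin(a),np.cos(a)]).round(4),o['ee_pos'][2],o['tcp_rot'].round(1),o['wrist_force'].round(1),o['opening'],o['grasp_force'],o['q'].round(1))
E
python3 st.py
```

```text
seat frame x,y 0.0001 0.1071 0.05321902811814329 [1.789e+02 1.000e-01 1.687e+02] [-0.2 -1.1  1. ] 0.01778289934124387 0.0 [ -8.2   4.3 -10.4  75.2   1.1   3.2]
```

Request:
{"api": "play_rows", "payload": {"steps": [[[0,0,0,0.03],[0,0,0,0],[0,0,0,0],[0,0,0,0],[0,0,0,0]]], "gripper": 0.01}}

```text
time: 28.2
ee_pos: [0.5387, -0.0716, 0.0532]
tcp_rot: [178.9, 0.0, 167.0]
wrist_force: [-0.3, 2.8, 6.1]
opening: 0.0123
grasp_force: 21.6
```

Request:
{"api": "play_rows", "payload": {"steps": [[[0,-0.002,0,0],[0,-0.004,0,0],[0,-0.005,0,0],[0,-0.005,0,0],[0,0,0,0]]]}}

```text
time: 28.62
ee_pos: [0.5352, -0.0866, 0.0532]
tcp_rot: [178.8, 0.1, 167.0]
wrist_force: [-1.0, 6.2, 8.1]
opening: 0.012
grasp_force: 23.9
```

```bash
python3 st.py
```

```text
seat frame x,y 0.0001 0.0918 0.053169467398364076 [1.788e+02 1.000e-01 1.670e+02] [-1.   6.2  8.1] 0.012045059821189134 23.93128126859665 [ -9.8   4.1 -10.6  75.2   1.2   3.1]
```

Request:
{"api": "play_rows", "payload": {"steps": [[[0,-0.003,0,0],[0,-0.003,0,0],[0,-0.002,0,0],[0,-0.002,0,0],[0,-0.002,0,0]]]}}

```text
time: 29.03
ee_pos: [0.5327, -0.0976, 0.0532]
tcp_rot: [178.7, 0.1, 167.1]
wrist_force: [0.1, 10.8, 9.8]
opening: 0.0119
grasp_force: 25.1
```

Request:
{"api": "play_rows", "payload": {"steps": [[[0,-0.002,0,0],[0,-0.002,0,0],[0,-0.002,0,0],[0,0,0,0],[0,0,0,0]]]}}

```text
time: 29.45
ee_pos: [0.5314, -0.1033, 0.0532]
tcp_rot: [178.7, 0.1, 167.1]
wrist_force: [-0.3, 10.9, 10.1]
opening: 0.0116
grasp_force: 25.6
```

Request:
{"api": "play_rows", "payload": {"steps": [[[0,-0.001,0,0],[0,-0.001,0,0],[0,-0.001,0,0],[0,0,0,0],[0,0,0,0]]]}}

```text
time: 29.87
ee_pos: [0.5309, -0.1058, 0.0532]
tcp_rot: [178.7, 0.1, 167.1]
wrist_force: [0.7, 13.6, 10.3]
opening: 0.0118
grasp_force: 26.7
```

```bash
python3 st.py
```

```text
seat frame x,y 0.0002 0.0722 0.053162928587768804 [1.787e+02 1.000e-01 1.671e+02] [ 0.7 13.6 10.3] 0.011803426296318729 26.66267305612564 [-12.    4.  -10.7  75.2   1.3   0.9]
```

Request:
{"api": "play_rows", "payload": {"steps": [[[0,-0.001,0,0],[0,-0.001,0,0],[0,0,0,0],[0,0,0,0],[0,0,0,0]]]}}

```text
time: 30.28
ee_pos: [0.5305, -0.1075, 0.0532]
tcp_rot: [178.7, 0.1, 167.1]
wrist_force: [0.3, 15.7, 11.7]
opening: 0.012
grasp_force: 27.1
```

```bash
python3 st.py
```

```text
seat frame x,y 0.0002 0.0704 0.0531765906397661 [1.787e+02 1.000e-01 1.671e+02] [ 0.3 15.7 11.7] 0.012026125485461411 27.138555943965912 [-12.2   4.  -10.7  75.2   1.3   0.7]
```

Request:
{"api": "play_rows", "payload": {"steps": [[[0,0,0,0],[0,0,0,0],[0,0,0,0],[0,0,0,0],[0,0,0,0]]], "gripper": 0.03}}

```text
time: 30.7
ee_pos: [0.5291, -0.1098, 0.0512]
tcp_rot: [178.9, -0.1, 166.9]
wrist_force: [0.6, 0.3, 0.4]
opening: 0.0299
grasp_force: 0.0
```

Request:
{"api": "play_rows", "payload": {"steps": [[[0,0,-0.01,0],[0,0,-0.025,0],[0,0,-0.03,0],[0,0,-0.03,0],[0,0,-0.015,0]]]}}

```text
time: 31.12
ee_pos: [0.5297, -0.1121, 0.166]
tcp_rot: [178.9, 0.2, 166.9]
wrist_force: [0.2, 0.6, 0.8]
opening: 0.0303
grasp_force: 0.0
```

Request:
{"api": "play_rows", "payload": {"steps": [[[0,0.035,0,0],[0,0.035,0,0],[0,0.035,0,0],[0,0.035,0,0],[0,0.035,0,0]]]}}

```text
time: 31.53
ee_pos: [0.5687, 0.0602, 0.1658]
tcp_rot: [178.9, -0.0, 166.9]
wrist_force: [0.3, -0.9, 0.8]
opening: 0.0297
grasp_force: 0.0
```

Request:
{"api": "play_rows", "payload": {"steps": [[[0,0.035,0,0],[0,0.035,0,0],[0,0.02,0,0],[0,0,0,0],[0,0,0,0]]]}}

```text
time: 31.95
ee_pos: [0.5888, 0.1472, 0.1667]
tcp_rot: [178.9, -0.1, 167.0]
wrist_force: [0.5, -0.1, 0.1]
opening: 0.0302
grasp_force: 0.0
```

```bash
python3 st.py
python3 - <<'E'
from ov import *; from workcell import bot; import json
T=bot.camera('top');S=bot.camera('side'); 
g=json.load(open('p.json'))['gauge']
P=[frame(g,g[2],box(-.017,.017,-.051,-.037,.046)),frame(g,g[2],box(-.02,.02,-.037,.029,.052))]
cv2.imwrite('pics/i.png',np.hstack([tile(T['img'],335,170,80,120,5),overlay(S,320,220,P,80,120,5)]))
E
```

```text
seat frame x,y -0.0004 0.3317 0.1667137346913015 [ 1.789e+02 -1.000e-01  1.670e+02] [ 0.5 -0.1  0.1] 0.030231814855466867 0.0 [13.6 11.6 10.3 88.3  1.  26.5]
```

View pics/i.png

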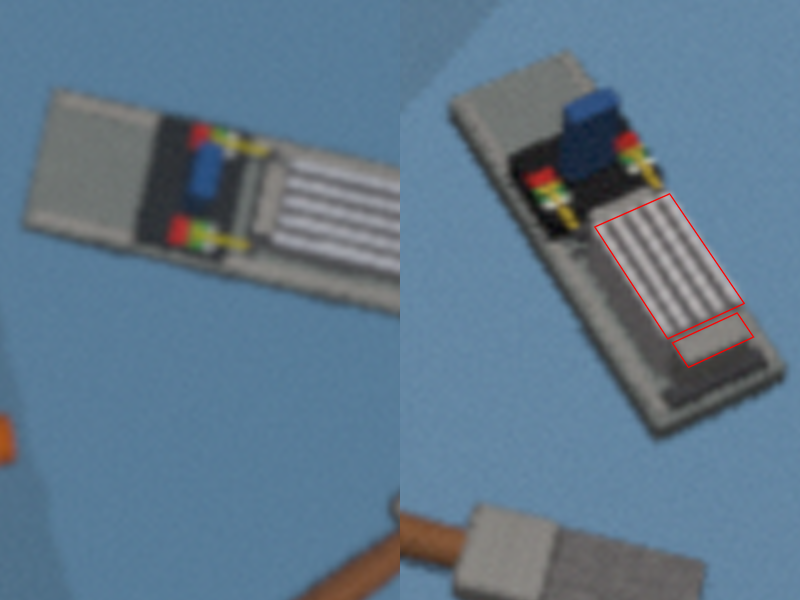

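The final picture shows the sink between both jaws, with its outline matching contact at the fixed jaw. The yellow pointers sit mid-green at about (205,243) and (220,143). The force rise (about 5 N) and the tab travel (about 5.6 mm pressed) agree, so I'm handing in.

```bash
python3 -c "
from workcell import bot
print(bot.job_done())"
```

```text
the job is handed in; nothing more can be done
None
```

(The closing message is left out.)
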